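# Striking a seal on a notebook cover in the desk press

### The arm

A 6-joint arm with a two-finger parallel gripper is mounted at the origin on a cart in front of the work surface, level with it; the furniture and walls round the work are solid. World frame = base frame: x ahead of the robot, y to its left, z up, the work surface at z = 0. Lengths are in mm, angles in rad, forces in N, time in s.
With the tool pointing down it reaches from about 350 to 775 mm from the base axis. Payload 7.3 kg.
Tool frame: the origin (TCP) lies at the very end of the fingers, on their centre line; the grasp point (between the pads) lies 19 mm behind it; z points along the fingers, y is the line along which they close (so a half turn about z gives the same grasp; the last joint's range is limited). The gripper opens to 92 mm and grips with 3 to 60 N. Pads are 19 mm wide; open, the fingers measure 130 mm over their backs; the gripper's body (75 mm by 190 mm) begins 47 mm behind the grasp point.
Start: joints at [1.134, 0.342, 1.524, -0, 1.275, -0.146], TCP at [150.512, 502.982, 226.741] pointing down, gripper open.
Joint ranges: [-2.53, 2.53], [-0.77, 2.02], [0.04, 2.7], [-1, 4.14], [0.28, 2.66], [-3.11, 3.11]. Speed limits (rad/s): [2.57, 2.57, 3.14, 3.14, 3.14, 3.14].

### API

Orientations are given as [roll, pitch, yaw] about the fixed x, y, z axes, in that order (R = Rz(yaw) Ry(pitch) Rx(roll)).
In Python, from plant import bot gives the robot as it stands.
- The arm moves only by the tool jog_arm, never from a script. Its argument "targets" is a list of rows, each an object with "xyz": the shift along the tool's x, y, z as a fraction of full scale, a list of three; "spin": the turn about the tool's z as a fraction of full scale. In form: [{"xyz": [x, y, z], "spin": spin}, ...]. A call has exactly 10 rows; each row shifts and turns the commanded pose from where the row before left it, along the tool's axes as they then stand; what a row does not reach is not made up. Full scale, the value 1, is 80 mm for a shift and 0.1 rad for a turn. A row lasts 1/8 s, in which the tool goes at most 62.5 mm and 10.7 degrees, less where a joint would pass 70% of its speed; a pose out of reach is approached as far as the arm can. A call with a number of a shift or a turn outside -1 to 1 is refused whole. A call with a gripper value outside its range is refused whole. "gripper" is the opening in per cent of the stroke, from 0 (shut) to 100 (fully open), set as the call begins (left out, the last holds). The fingers move at their own pace and stop on an object; the grip force is fixed at half the most. Time passes only in rows, so rows that do not move let the fingers close, or fill a call up. It gives the time, the measured TCP pose, the force, the opening and the grip force at its end, in the units of the state.
- bot.get_obs(): the state, without advancing time (a new reading comes with each control period).
- bot.capture(name): name is "scene" or "top" or "wrist"; returns the picture (420x560x3 uint8, blue, green, red); there is no depth.
- bot.get_calibration(name): a dict with "vfov" (degrees; the focal length in pixels is half the picture's height over the tangent of half this angle, whatever the lens; pixels are square), "cx", "cy" (the principal point, pixels), "eye" and "rotation" of the camera in the world. Camera axes: x right, y down, z forward; pixel columns grow to the right and rows downward; lengths in mm; the calibration is good to about 2 mm. A picture is of the moment at which its call begins: read the wrist's pose just before it. get_calibration takes no time and is no camera call; for the wrist camera it gives the pose at the moment of the call.
- bot.close_job(): hands the job in; it is judged then, once.
The state is a dict: "time": time; "joint_positions": joint angles; "dq": joint speeds; "tau": joint torques, N m; "tool_pos": TCP position; "tcp_rot": TCP orientation; "contact_force": force on the tool from outside, world axes, zero at the start; "moment": the same for the moment, N m; "grip_width": finger opening in mm; "finger_force": force on a finger pad.
Only numpy, scipy, OpenCV 4.12 (cv2) and the standard library are available. Lean on these libraries where they do the work, as an engineer would, in place of code of your own. Each camera call takes 0.05 s, during which the arm holds its last target. There are 200 camera calls.

### The job

Strike the seal into the cover of the leather pocket notebook that lies on the bed-board of the desk press: slide it along the board under the ram until it lies square and fully home against both brass lays, across the throat and at the side, then press the lever down firmly for a moment and let it rise again, leaving the notebook there. Push gently, for the back lay is held only by its thumbscrews and must not shift, and leave the things beside the board alone. A seal struck before the notebook is home, or the dies closed on nothing, spoils the job.

Things in the scene. Friction and masses are not known exactly. Their poses are not given: they have to be found in the camera images.
- press_bed: Fixed flat wooden bed-board, 375 x 250 mm, 21 mm thick, on the desk, with the green desk press let into it. Origin on the desk under the press: x points along the throat to the open front (where lever and book are), y to the side lay, z up. The board reaches from x -150 to +225, y +-125 mm. Column of the press: x -126 to -68, y +-13, 100 mm high; its head runs forward to x -28 above z 74.
- book: Dark leather-bound pocket notebook lying flat on the board, 140 mm long, 95 mm wide, 14 mm thick, about 0.2 kg, too wide to grasp. Origin: centre of its underside; x along its 140 mm length, y along its 95 mm width, to its spine. It lies with its x roughly along the board's x, out in front of the throat, and goes in endwise, spine to the side lay.
- back_lay_face (a point): Back lay: brass bar 84 mm long (along the board's y), 8 mm thick, 13 mm high, across the throat in front of the column. The point is at the middle of its front face, at the board's surface; x points out of the throat. At home the book's inner end touches it: book origin at x = +70 mm here. Its thumbscrews slip at about 25 N.
- side_lay_face (a point): Side lay: fixed brass angle on the board, 110 mm long (along the board's x), 12 mm high. The point is at the middle of its face, at the board's surface, 47.5 mm from the throat's middle line; y points away from the book. At home the book's long side touches it: book origin at y = -47.5 mm here.
- lever_knob (a point): Top of the black knob at the lever's end, over the throat's middle line, 187 mm above the desk when up. The knob is 42 mm long (along x), 24 mm wide, 25 mm deep; the lever's 12 mm bar runs from it back to the press at 150 to 170 mm height, straight above the book's path, so an upright gripper cannot follow the book in.
- press_lever (a joint): Lever of the press, rad: 0 up, at rest (a spring returns it, and takes about 5 N at the knob; the strike takes some 15 N there), growing as the knob is pressed down, 0.19 at its stop. Its pivot is 213 mm from the knob, at z 150. About 0.10 brings the ram onto the book's cover.
- press_ram: Steel ram, 34 mm across, on the throat's middle line at x = -11 mm of the board, driven down by the lever. Origin at the press's foot. Its face stands 42 mm above the desk when up, so 7 mm above the book's cover, and falls 14 mm over the whole stroke.
- monitor: Computer monitor that stands on the desk to the right of the press, in the way between the arm's start and the work; fixed. Its panel is 470 mm wide (along its y), 16 mm thick, from 100 to 430 mm above the desk; origin on the desk, in the panel's plane but 23 mm behind it (the panel is at x +15 to +40). Its foot is 170 mm square. Pass over it or well on the robot's side of it.
- ink_bottle: Square dark ink bottle with a black cap, 53 x 52 x 64 mm, standing beside the board, away from the work; a bystander. Origin: centre of its underside.
- rubber_stamp: Wooden hand stamp with a turned knob, 30 x 46 x 78 mm, standing beside the board; a bystander. Origin: centre of its underside.
- stamp_pad: Shut ink-pad tin, 62 x 92 x 17 mm, lying beside the board; a bystander. Origin: centre of its underside.
- magnifier: Magnifying glass with a brass rim and black handle, 78 x 179 x 15 mm, lying on the other side of the board; a bystander. Origin: centre of its underside.

How it is judged (in metres and radians):
On the way, in this order (a step that is already met when the one before it is completed fails the run):
1. the book lies square and home against both lays (within 2 mm and 1.7 degrees) (x of book in the frame of back_lay_face between 0.067 and 0.072 m and y of book in the frame of side_lay_face between -0.0495 and -0.045 m and angle between the x axis of book and the x axis of press_bed, either way round below 0.03 rad), for 0.3 s.
2. the ram is pressed onto the cover with more than 15 N (all of step 1 and contact force between press_ram and book above 15 N), for 0.3 s.
At the end, for the whole second after the job is handed in: The book lies still, within 2 mm of both lays and within 1.7 degrees of square; the lever is up again (under 0.03 rad) (all of step 1 and value of joint press_lever below 0.03 rad and linear speed of book below 0.01 m/s); the robot touches nothing.
It fails at once if the back lay shifted more than 1.5 mm (distance of back_lay_face from where it was at the start of the episode above 0.0015 m).
It fails at once if the ram pressed on the cover while the book was not home (contact force between press_ram and book above 8 N and not (x of book in the frame of back_lay_face between 0.067 and 0.072 m and y of book in the frame of side_lay_face between -0.0495 and -0.045 m and angle between the x axis of book and the x axis of press_bed, either way round below 0.03 rad)).
It fails at once if the press closed on nothing (lever past 0.15) (value of joint press_lever above 0.15 rad).
It fails at once if a bystander moved more than 15 mm (distance of any of ink_bottle, rubber_stamp, stamp_pad, magnifier from where it was at the start of the episode above 0.015 m).
It also fails if it takes over 72 s, if anything falls off the work surface, if the arm or the gripper's body presses on something with over 40 N, if the wrist force passes 120 N, or if a joint passes its speed limit or range.

## Working session

There is one attempt and no reset: what is moved stays moved. The work goes in short steps, Python scripts to look and compute and a tool call to move; the robot and the scene stay as the last step left them, time stands still between calls to the robot, and variables do not carry over. Pictures are saved under pics/ and viewed, at most 10 in all, crops included, and the job is handed in when it is done.

Besides the shell and the picture viewer there is one more tool, called after "Emit:" by a JSON object that holds its "fn" and its "kwargs". jog_arm: Moves the arm, as the interface text tells. Shift numbers are shares of 80 mm and turn numbers shares of 0.1 rad, none past 1 either way. Its arguments: {"type":"object","properties":{"targets":{"type":"array","items":{"type":"object","properties":{"xyz":{"type":"array","items":{"type":"number"}},"spin":{"type":"number"}}}},"gripper":{"type":"number"}},"required":["targets"]}

```bash
mkdir -p pics; ls; python3 - <<'E'
from plant import bot
import cv2
print(bot.get_obs())
for n in("scene","top"):
    im=bot.capture(n);cv2.imwrite(f"pics/{n}0.png",im);print(n,bot.get_calibration(n))
E
```

```text
pics
{'time': 0.0, 'joint_positions': array([ 1.13396837e+00,  3.42727911e-01,  1.52501569e+00, -7.79908004e-06,
        1.27541815e+00, -1.45981789e-01]), 'dq': array([-6.31594504e-04, -5.01878020e-04,  1.60162940e-03,  1.61725044e-03,
        1.62842064e-05, -1.21381175e-03]), 'tau': array([-2.35268431e-03, -4.31223428e+01, -2.44216847e+01,  7.15437136e-02,
        5.58045530e-02, -1.49322241e-04]), 'tool_pos': array([150.34558879, 502.58064142, 226.04274616]), 'tcp_rot': array([-3.14003916e+00, -2.20868025e-04,  2.85074859e+00]), 'contact_force': array([-0.48887834, -0.05364467, -0.40958012]), 'moment': array([-0.02766265,  0.01405735, -0.02047893]), 'finger_force': 0.0, 'grip_width': 91.88315639131994}
scene {'vfov': 46.67398414770595, 'cx': 282.74661455805034, 'cy': 209.93442357930954, 'eye': array([1112.68765489, -186.50641054, 1265.03601171]), 'rotation': array([-2.62299302, -0.00861633,  0.90967231])}
top {'vfov': 56.01497360162458, 'cx': 282.54025923153455, 'cy': 215.13683579720606, 'eye': array([ 463.04175796,  198.30737312, 1256.83867365]), 'rotation': array([-3.00264511,  0.00850216, -1.57678221])}
```

View pics/top0.png

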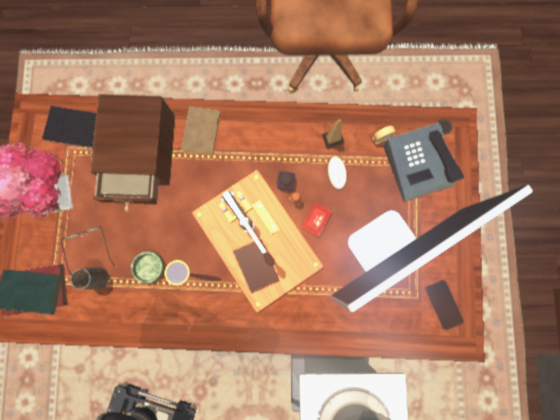

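View pics/scene0.png

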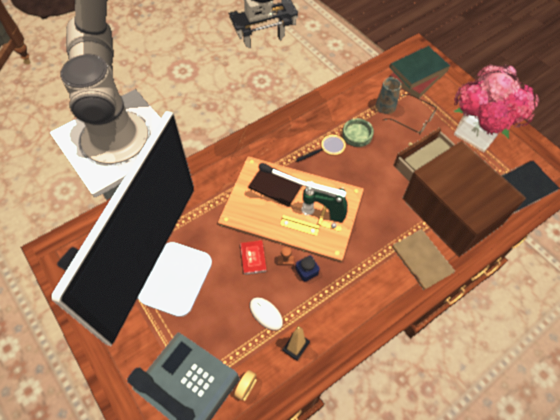

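```bash
cat > h.py <<'E'
import numpy as np,cv2
from scipy.spatial.transform import Rotation as R
def cam(c):
    f=210/np.tan(np.radians(c['vfov']/2)); return f,np.array(c['eye']),R.from_euler('xyz',c['rotation']).as_matrix()
def ray(c,uv,z):
    f,e,M=cam(c); uv=np.atleast_2d(uv).astype(float)
    d=np.c_[(uv[:,0]-c['cx'])/f,(uv[:,1]-c['cy'])/f,np.ones(len(uv))]@M.T
    return e+d*((z-e[2])/d[:,2])[:,None]
def proj(c,P):
    f,e,M=cam(c); q=(np.atleast_2d(P)-e)@M; return np.c_[f*q[:,0]/q[:,2]+c['cx'],f*q[:,1]/q[:,2]+c['cy']]
E
python3 - <<'E'
from h import *
from plant import bot
im=cv2.imread('pics/top0.png');c=bot.get_calibration('top')
uv=[(257,170),(323,267),(258,312),(193,213)]
P=ray(c,uv,21);print(P.round(0)); print(np.linalg.norm(np.diff(P,axis=0),axis=1))
print('knob',ray(c,[(268,263)],187).round(), 'book',ray(c,[(258,267)],35).round())
print('tcp px',proj(c,bot.get_obs()['tool_pos']))
cr=cv2.resize(im[160:320,180:380],None,fx=4,fy=4,interpolation=cv2.INTER_CUBIC);cr=cv2.convertScaleAbs(cr[:600],alpha=1.2);cv2.imwrite('pics/c1.png',cr)
s=cv2.imread('pics/scene0.png')[150:280,200:380];cv2.imwrite('pics/c2.png',cv2.resize(s,None,fx=4.4,fy=4.4,interpolation=cv2.INTER_CUBIC))
E
```

```text
[[783. 289.  21.]
 [473.  83.  21.]
 [337. 285.  21.]
 [645. 492.  21.]]
[372.32630922 242.49802007 370.51789333]
knob [[483. 246. 187.]] book [[474. 284.  35.]]
tcp px [[164.19334718 398.32535673]]
```

View pics/c1.png

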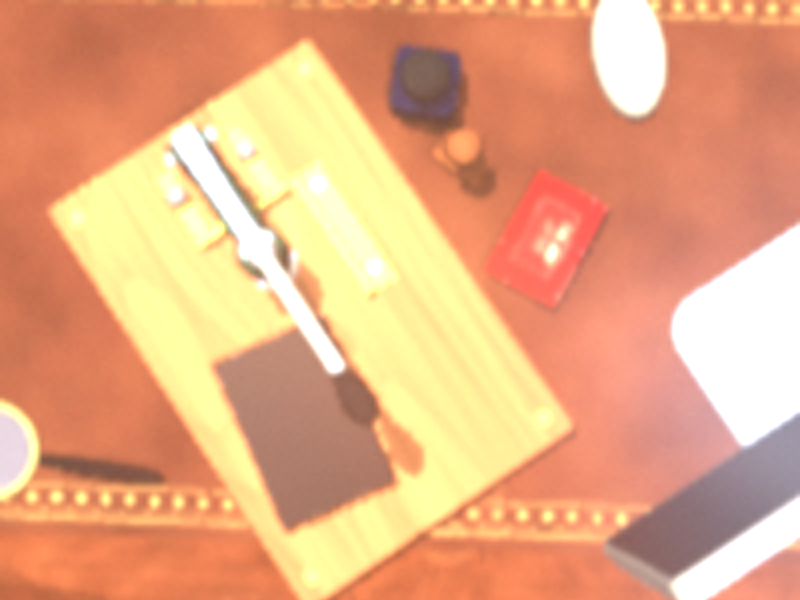

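```bash
python3 - <<'E'
from h import *
from plant import bot
im=cv2.imread('pics/top0.png');c=bot.get_calibration('top')
hsv=cv2.cvtColor(im,cv2.COLOR_BGR2HSV)
for p in [(220,230),(300,260),(200,260),(258,270),(263,275),(250,260),(268,262)]: print(p,hsv[p[1],p[0]])
H,S,V=cv2.split(hsv)
roi=np.zeros_like(H);cv2.fillPoly(roi,[np.array([(257,160),(333,267),(258,320),(183,213)])],255)
m=((H>=14)&(H<=32)&(V>150)&(roi>0)).astype(np.uint8)*255
cs,_=cv2.findContours(m,0,1);k=max(cs,key=cv2.contourArea);k=cv2.convexHull(k)
P=ray(c,k.reshape(-1,2),21)[:,:2]
r=cv2.minAreaRect(P.astype(np.float32));print(r); print(cv2.boxPoints(r))
roi2=np.zeros_like(H);cv2.fillPoly(roi2,[np.array([(230,250),(262,240),(285,283),(251,298)])],255)
b=((V<110)&(roi2>0)).astype(np.uint8)*255
cs,_=cv2.findContours(b,0,1);k=max(cs,key=cv2.contourArea);Q=ray(c,k.reshape(-1,2),35)[:,:2]
o=np.zeros_like(im);o[...,1]=m;o[...,2]=b
cv2.imwrite('pics/m.png',cv2.resize(o[160:320,180:380],None,fx=3.5,fy=3.5))
print(cv2.minAreaRect(Q.astype(np.float32)))
box=cv2.boxPoints(r); 
yaw=np.arctan2(-206,-310)
# refine yaw from box long edges
e=[box[(i+1)%4]-box[i] for i in range(4)]; L=max(e,key=np.linalg.norm)
if L@[-310,-206]<0:L=-L
yaw=np.arctan2(L[1],L[0]);print('yaw',yaw)
x=np.array([np.cos(yaw),np.sin(yaw)]);y=np.array([-x[1],x[0]])
O=np.array(r[0])-37.5*x; print('O',O)
f=lambda uv,z:[( (ray(c,[uv],z)[0,:2]-O)@v).round(1) for v in(x,y)]
g=lambda a,b:(180+a/4-.4,160+b/4-.4)
for n,p,z in[('b1',(215,368),35),('b2',(290,530),35),('b3',(396,480),35),('b4?',(300,328),35),('knob tip',(365,425),175),('knob back',(338,375),175),('lay L',(208,252),34),('lay R',(290,197),34),('side a',(300,195),33),('side b',(365,290),33)]:
    print(n,f(g(*p),z))
E
```

```text
(220, 230) [ 19 121 247]
(300, 260) [ 18 123 247]
(200, 260) [  8 152 181]
(258, 270) [  9 103 148]
(263, 275) [  8 100 148]
(250, 260) [  8  98 154]
(268, 262) [  8 108 125]
((559.3232421875, 294.3388671875), (374.9097595214844, 258.3238525390625), 33.36088180541992)
[[331.729    299.13452 ]
 [473.78406   83.376366]
 [786.9175   289.5432  ]
 [644.8624   505.30136 ]]Traceback (most recent call last):
  File "<stdin>", line 14, in <module>
ValueError: max() iterable argument is empty
```

```bash
cat > loc.py <<'E'
from h import *
from plant import bot
im=cv2.imread('pics/top0.png');c=bot.get_calibration('top')
H,S,V=cv2.split(cv2.cvtColor(im,cv2.COLOR_BGR2HSV))
roi=np.zeros_like(H);cv2.fillPoly(roi,[np.array([(257,160),(333,267),(258,320),(183,213)])],255)
m=((H>=14)&(H<=32)&(V>205)&(roi>0)).astype(np.uint8)*255
m=cv2.morphologyEx(m,cv2.MORPH_OPEN,np.ones((5,5)))
cs,_=cv2.findContours(m,0,1);k=cv2.convexHull(max(cs,key=cv2.contourArea))
r=cv2.minAreaRect(ray(c,k.reshape(-1,2),21)[:,:2].astype(np.float32));print(r)
roi2=np.zeros_like(H);cv2.fillPoly(roi2,[np.array([(230,250),(262,240),(285,283),(251,298)])],255)
b=((V<185)&(roi2>0)).astype(np.uint8)*255
b=cv2.morphologyEx(b,cv2.MORPH_OPEN,np.ones((3,3)))
cs,_=cv2.findContours(b,0,1);k=max(cs,key=cv2.contourArea);Q=ray(c,k.reshape(-1,2),35)[:,:2]
print('book',cv2.minAreaRect(Q.astype(np.float32)))
box=cv2.boxPoints(r)
e=[box[(i+1)%4]-box[i] for i in range(4)]; L=max(e,key=np.linalg.norm)
if L@[-310,-206]<0:L=-L
yaw=np.arctan2(L[1],L[0]);print('yaw',yaw)
x=np.array([np.cos(yaw),np.sin(yaw)]);y=np.array([-x[1],x[0]])
O=np.array(r[0])-37.5*x; print('O',O)
f=lambda uv,z:[( (ray(c,[uv],z)[0,:2]-O)@v).round(1) for v in(x,y)]
g=lambda a,b:(180+a/4-.4,160+b/4-.4)
for n,p,z in[('b1',(215,368),35),('b2',(290,530),35),('b3',(396,480),35),('b4?',(300,328),35),('knob tip',(365,425),175),('knob back',(338,375),175),('lay L',(208,252),34),('lay R',(290,197),34),('side a',(300,195),33),('side b',(365,290),33)]:
    print(n,f(g(*p),z))
E
python3 loc.py
```

```text
((562.2037353515625, 289.6259765625), (374.9045715332031, 247.1743927001953), 33.25847244262695)
book ((480.25439453125, 286.10699462890625), (137.38900756835938, 100.7152328491211), 23.763935089111328)
yaw -2.561123
O [593.56142807 310.19160843]
b1 [np.float64(32.9), np.float64(-81.5)]
b2 [np.float64(168.1), np.float64(-100.1)]
b3 [np.float64(181.4), np.float64(-12.2)]
b4? [np.float64(43.4), np.float64(-9.9)]
knob tip [np.float64(137.7), np.float64(-5.4)]
knob back [np.float64(99.2), np.float64(-2.2)]
lay L [np.float64(-46.3), np.float64(-37.4)]
lay R [np.float64(-47.2), np.float64(39.5)]
side a [np.float64(-44.4), np.float64(46.9)]
side b [np.float64(46.4), np.float64(48.3)]
```

Emit:
{"fn": "jog_arm", "kwargs": {"targets": [{"xyz": [-0.51, -0.193, 0]}, {"xyz": [-0.51, -0.193, 0]}, {"xyz": [-0.51, -0.193, 0]}, {"xyz": [-0.51, -0.193, 0]}, {"xyz": [-0.51, -0.193, 0]}, {"xyz": [-0.51, -0.193, 0]}, {"xyz": [-0.51, -0.193, 0]}, {"xyz": [-0.51, -0.193, 0]}, {"xyz": [0, 0, 0], "spin": 1}, {"xyz": [0, 0, 0], "spin": 1}], "gripper": 0}}

```text
invalid input
```

Emit:
{"fn": "jog_arm", "kwargs": {"targets": [{"xyz": [0, 0, 0], "spin": 1}, {"xyz": [0, 0, 0], "spin": 1}, {"xyz": [0, 0, 0], "spin": 1}, {"xyz": [0, 0, 0], "spin": 1}, {"xyz": [0, 0, 0], "spin": 1}, {"xyz": [0, 0, 0], "spin": 0}, {"xyz": [0, 0, 0]}, {"xyz": [0, 0, 0]}, {"xyz": [0, 0, 0]}, {"xyz": [0, 0, 0]}]}}

```text
invalid input
```

```bash
python3 - <<'E'
from h import *
from plant import bot
import json
c=bot.get_calibration('wrist');im=bot.capture('wrist');cv2.imwrite('pics/w1.png',im)
json.dump({k:(v.tolist() if hasattr(v,'tolist') else v) for k,v in c.items()},open('w1.json','w'))
o=bot.get_obs();print(c,o['time'],o['tool_pos'],o['tcp_rot'],o['contact_force'],o['grip_width'])
E
```

```text
{'vfov': 65.45913132100894, 'cx': 278.3190339884779, 'cy': 203.6892941008309, 'eye': array([ 86.88599463, 522.94827682, 383.84967339]), 'rotation': array([2.89127767e+00, 1.70865347e-04, 1.27915640e+00])} 0.15 [150.37991019 502.70782193 226.21192492] [-3.14047322e+00 -1.90207288e-04  2.85080498e+00] [ 0.68771913  0.79119063 -1.49408784] 91.78084792495527
```

View pics/w1.png

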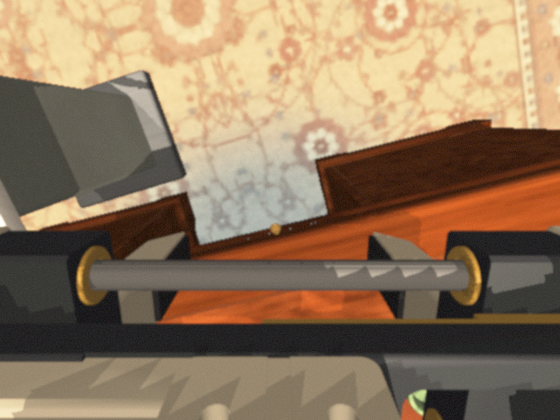

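Emit:
{"fn": "jog_arm", "kwargs": {"targets": [{"xyz": [-0.59, -0.161, 0], "spin": 0}, {"xyz": [-0.59, -0.161, 0], "spin": 0}, {"xyz": [-0.59, -0.161, 0], "spin": 0}, {"xyz": [-0.59, -0.161, 0], "spin": 0}, {"xyz": [-0.59, -0.161, 0], "spin": 0}, {"xyz": [-0.59, -0.161, 0], "spin": 0}, {"xyz": [-0.59, -0.161, 0], "spin": 0}, {"xyz": [-0.59, -0.161, 0], "spin": 0}, {"xyz": [-0.59, -0.161, 0], "spin": 0}, {"xyz": [-0.59, -0.161, 0], "spin": 0}], "gripper": 0}}

```text
time: 1.4
tool_pos: [566.9, 243.2, 226.4]
tcp_rot: [-3.142, -0.001, 2.851]
contact_force: [-0.3, 0.7, 1.0]
grip_width: 0.9
finger_force: 0.0
```

Emit:
{"fn": "jog_arm", "kwargs": {"targets": [{"xyz": [0, 0, 0], "spin": 1}, {"xyz": [0, 0, 0], "spin": 1}, {"xyz": [0, 0, 0], "spin": 1}, {"xyz": [0, 0, 0], "spin": 1}, {"xyz": [0, 0, 0], "spin": 1}, {"xyz": [0, 0, 0], "spin": 1}, {"xyz": [0, 0, 0], "spin": 1}, {"xyz": [0, 0, 0], "spin": 0}, {"xyz": [0, 0, 0], "spin": 0}, {"xyz": [0, 0, 0], "spin": 0}]}}

```text
time: 2.65
tool_pos: [565.7, 244.3, 226.7]
tcp_rot: [-3.142, -0.0, 2.152]
contact_force: [0.7, 0.4, 0.4]
grip_width: 0.3
finger_force: 0.0
```

```bash
cat > snap.py <<'E'
from h import *
from plant import bot
import json,sys
n=sys.argv[1]
c=bot.get_calibration('wrist');im=bot.capture('wrist');cv2.imwrite(f'pics/{n}.png',im)
json.dump({k:(v.tolist() if hasattr(v,'tolist') else v) for k,v in c.items()},open(n+'.json','w'))
o=bot.get_obs();print(c['eye'],o['time'],o['tool_pos'],o['tcp_rot'],o['contact_force'],o['grip_width'])
E
python3 snap.py w2
```

```text
[529.29820814 300.74043037 384.36990116] 2.7 [565.72989434 244.24614313 226.69876017] [-3.14156653e+00 -6.29325120e-05  2.15161506e+00] [-1.00037482  0.63514933  0.59432172] 0.5769563675474488
```

View pics/w2.png

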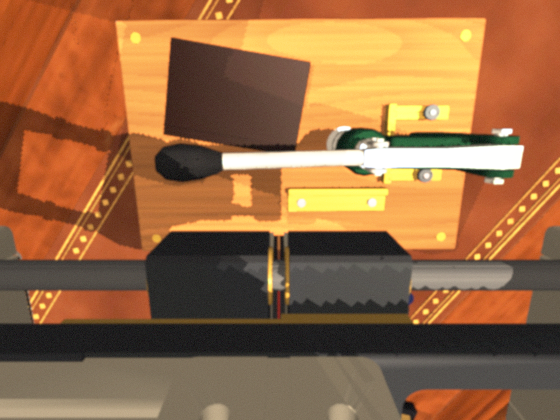

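```bash
cat > m2.py <<'E'
from h import *
import json,sys
n=sys.argv[1]
im=cv2.imread(f'pics/{n}.png');c=json.load(open(n+'.json'))
H,S,V=cv2.split(cv2.cvtColor(im,cv2.COLOR_BGR2HSV))
# board corners by hand (pixels, z=21)
B=ray(c,[(118,20),(485,18),(456,248),(141,250)],21)[:,:2]
print('board',B.round(1),np.linalg.norm(np.diff(B,axis=0),axis=1))
xa=(B[0]-B[1])+(B[3]-B[2]);yaw=np.arctan2(xa[1],xa[0])
x=np.array([np.cos(yaw),np.sin(yaw)]);y=np.array([-x[1],x[0]])
O=B.mean(0)-37.5*x;print('yaw',yaw,'O',O)
f=lambda uv,z:((ray(c,uv,z)[:,:2]-O)@np.c_[x,y]).round(1)
print('side face top',f([(290,189),(386,189)],33).tolist())
print('back face',f([(387,105),(387,131),(386,170),(386,181)],34).tolist())
print('knob',f([(155,162),(222,160),(190,143),(190,180)],180).tolist())
print('ram col lever end',f([(522,157)],165).tolist())
m=((V<120)&(np.arange(420)[:,None]<158)&(np.arange(560)[None]<325)&(np.arange(560)[None]>150)).astype(np.uint8)*255
m[:20]=0
m=cv2.morphologyEx(m,cv2.MORPH_OPEN,np.ones((25,25)))
cs,_=cv2.findContours(m,0,1);k=max(cs,key=cv2.contourArea)
P=f(k.reshape(-1,2),35).astype(np.float32);print('book',cv2.minAreaRect(P))
print('hand',f([(173,38),(309,62),(298,150),(164,132)],35).tolist())
print(V[90,240],V[90,400])
E
python3 m2.py w2
```

```text
board [[341.5 294.4]
 [648.4 497.8]
 [787.  293.8]
 [474.8  86.3]] [368.17146194 246.62985689 374.78428919]
yaw -2.5555736162863827 O [594.18751696 313.82499343]
side face top [[48.6, 48.0], [-56.8, 48.7]]
back face [[-50.8, -39.7], [-52.8, -13.6], [-54.9, 27.5], [-55.8, 39.6]]
knob [[138.3, -0.2], [96.4, -1.2], [115.6, -11.8], [117.3, 11.3]]
ram col lever end [[-101.8, -0.3]]
book ((105.35353088378906, -45.70894241333008), (93.63107299804688, 137.9630584716797), 79.76896667480469)
hand [[163.4, -103.6], [30.1, -81.0], [40.3, 5.5], [180.4, -13.9]]
88 255
```

```bash
cat >> m2.py <<'E'
print('edge per row')
for r in (107,110,114,118,122,126,129,170,173,176,179):
    row=im[r,374:400,0].astype(int)
    print(r,row.tolist())
E
python3 m2.py w2 | sed -n '/edge/,$p'; python3 - <<'E'
import cv2
im=cv2.imread('pics/w2.png');cv2.imwrite('pics/c3.png',cv2.resize(im[95:215,280:440],None,fx=5,fy=5,interpolation=cv2.INTER_CUBIC))
E
```

```text
edge per row
107 [102, 99, 93, 98, 98, 95, 93, 94, 73, 59, 52, 42, 42, 42, 54, 87, 115, 134, 141, 141, 141, 132, 129, 133, 136, 143]
110 [102, 104, 108, 101, 106, 101, 100, 92, 69, 61, 59, 54, 43, 43, 62, 100, 130, 138, 140, 130, 132, 135, 140, 144, 147, 141]
114 [99, 98, 103, 102, 99, 106, 96, 88, 69, 60, 53, 56, 44, 43, 71, 109, 127, 138, 136, 137, 139, 135, 132, 135, 142, 139]
118 [99, 96, 96, 96, 96, 91, 80, 67, 59, 51, 51, 42, 40, 49, 78, 116, 133, 137, 139, 141, 143, 144, 133, 131, 132, 129]
122 [91, 88, 88, 92, 93, 88, 82, 61, 47, 48, 35, 35, 33, 56, 86, 115, 125, 130, 133, 137, 125, 116, 102, 103, 104, 104]
126 [89, 87, 86, 87, 79, 81, 66, 44, 46, 41, 38, 36, 37, 58, 90, 111, 119, 119, 116, 117, 109, 99, 96, 96, 104, 101]
129 [60, 67, 78, 82, 83, 87, 74, 55, 47, 48, 41, 35, 38, 57, 88, 106, 111, 103, 105, 108, 104, 94, 92, 87, 88, 93]
170 [236, 245, 250, 253, 254, 255, 255, 255, 255, 254, 252, 240, 204, 145, 114, 114, 111, 109, 114, 116, 118, 117, 116, 117, 113, 110]
173 [204, 243, 254, 255, 255, 255, 255, 255, 221, 181, 168, 149, 130, 120, 109, 112, 115, 121, 121, 117, 117, 116, 118, 116, 116, 119]
176 [108, 133, 143, 138, 130, 125, 113, 77, 41, 45, 75, 98, 114, 111, 109, 113, 115, 111, 116, 119, 115, 115, 114, 114, 112, 116]
179 [92, 89, 79, 64, 51, 42, 39, 36, 33, 58, 86, 103, 110, 111, 103, 96, 104, 104, 107, 110, 113, 108, 106, 111, 105, 107]
```

View pics/c3.png

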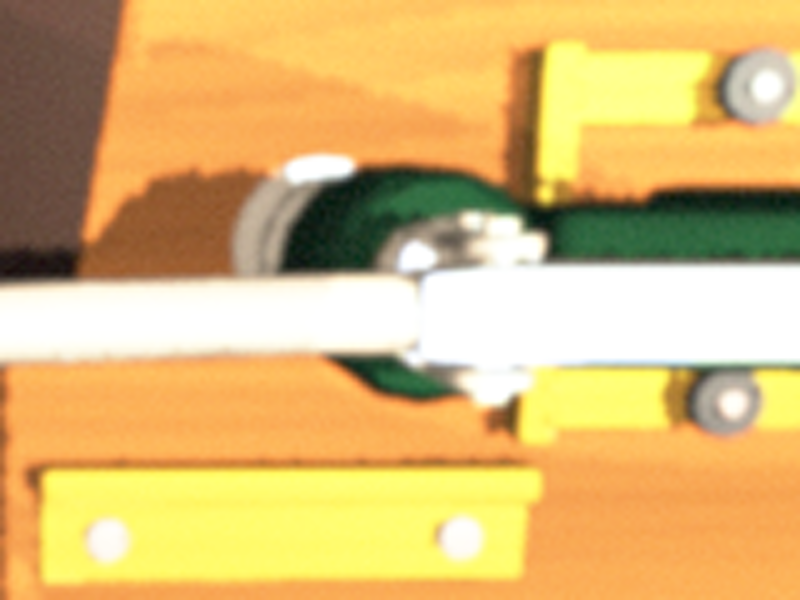

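Emit:
{"fn": "jog_arm", "kwargs": {"targets": [{"xyz": [0.235, -0.3825, 0], "spin": -0.05}, {"xyz": [0.235, -0.3825, 0], "spin": 0}, {"xyz": [0.235, -0.3825, 0], "spin": 0}, {"xyz": [0.235, -0.3825, 0], "spin": 0}, {"xyz": [0.235, -0.3825, 0], "spin": 0}, {"xyz": [0, 0, 0], "spin": 0}, {"xyz": [0, 0, 0.4], "spin": 0}, {"xyz": [0, 0, 0.4], "spin": 0}, {"xyz": [0, 0, 0.4], "spin": 0}, {"xyz": [0, 0, 0], "spin": 0}]}}

```text
time: 3.95
tool_pos: [385.8, 237.8, 129.1]
tcp_rot: [-3.137, -0.001, 2.156]
contact_force: [-1.2, -0.1, -0.6]
grip_width: 0.5
finger_force: 0.0
```

Emit:
{"fn": "jog_arm", "kwargs": {"targets": [{"xyz": [0, 0, 0.4], "spin": 0}, {"xyz": [0, 0, 0.4], "spin": 0}, {"xyz": [0, 0, 0.3], "spin": 0}, {"xyz": [0, 0, 0.2], "spin": 0}, {"xyz": [0, 0, 0], "spin": 0}, {"xyz": [0, 0, 0], "spin": 0}, {"xyz": [0, 0, 0], "spin": 0}, {"xyz": [0, 0, 0], "spin": 0}, {"xyz": [0, 0, 0], "spin": 0}, {"xyz": [0, 0, 0], "spin": 0}]}}

```text
time: 5.2
tool_pos: [386.3, 238.4, 26.8]
tcp_rot: [3.141, -0.0, 2.156]
contact_force: [0.7, -0.5, -0.2]
grip_width: 0.1
finger_force: 0.0
```

```bash
python3 snap.py w3
```

```text
[349.62396764 294.68649687 184.53968447] 5.25 [386.27231268 238.36838748  26.7622314 ] [ 3.14152086e+00 -7.03353930e-05  2.15583236e+00] [ 0.40806905 -0.13882793  0.15916352] 0.7123360857723597
```

View pics/w3.png

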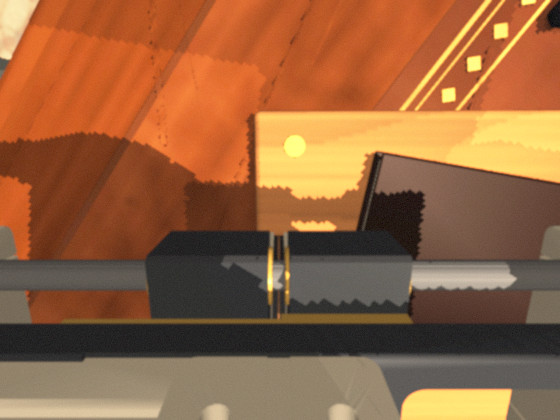

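Emit:
{"fn": "jog_arm", "kwargs": {"targets": [{"xyz": [0, 0.07, 0], "spin": 0}, {"xyz": [0, 0.07, 0], "spin": 0}, {"xyz": [0, 0.07, 0], "spin": 0}, {"xyz": [0, 0.07, 0], "spin": 0}, {"xyz": [0, 0.07, 0], "spin": 0}, {"xyz": [0, 0.07, 0], "spin": 0}, {"xyz": [0, 0.07, 0], "spin": 0}, {"xyz": [0, 0.07, 0], "spin": 0}, {"xyz": [0, 0.07, 0], "spin": 0}, {"xyz": [0, 0.07, 0], "spin": 0}]}}

```text
time: 6.5
tool_pos: [433.3, 269.5, 26.7]
tcp_rot: [3.142, -0.0, 2.156]
contact_force: [-1.5, -1.3, 1.4]
grip_width: 0.1
finger_force: 0.6
```

```bash
cat > bk.py <<'E'
# book from top view: visible dark cover; edges in board frame
from h import *
from plant import bot
import sys
im=bot.capture('top');cv2.imwrite(f'pics/{sys.argv[1]}.png',im)
o=bot.get_obs();O=np.array([594.2,313.3]);a=-2.556
X=np.array([[np.cos(a),-np.sin(a)],[np.sin(a),np.cos(a)]])
print(o['time'],'tcp board',((o['tool_pos'][:2]-O)@X).round(1),o['tool_pos'][2].round(1),o['contact_force'].round(1))
E
python3 bk.py t1; python3 snap.py w4
```

```text
6.55 tcp board [157.4 -52.3] 26.8 [-1.3 -0.2  0.3]
[397.24825176 326.12847855 184.54328508] 6.6 [433.82584951 269.70438544  26.81831082] [3.14030464e+00 1.09226029e-04 2.15577577e+00] [-1.01170227 -0.96914118 -0.29346655] 0.5461526373606043
```

View pics/w4.png

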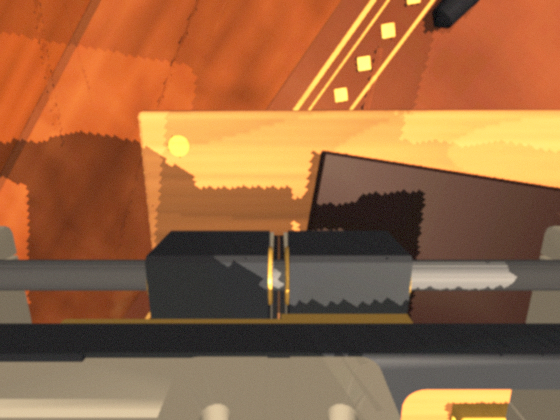

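```bash
cat > wb.py <<'E'
# book -y edge and outer edge from wrist image by saturation; board frame
from h import *
import json,sys
O=np.array([594.2,313.3]);a=-2.556
X=np.array([[np.cos(a),-np.sin(a)],[np.sin(a),np.cos(a)]])
def book(n):
    im=cv2.imread(f'pics/{n}.png');c=json.load(open(n+'.json'))
    hsv=cv2.cvtColor(im,cv2.COLOR_BGR2HSV)
    m=((hsv[...,1]<130)).astype(np.uint8)*255; m[226:]=0
    m=cv2.morphologyEx(m,cv2.MORPH_OPEN,np.ones((9,9)))
    k=max(cv2.findContours(m,0,1)[0],key=cv2.contourArea).reshape(-1,2)
    f=lambda uv:(ray(c,uv,35)[:,:2]-O)@X
    u=np.arange(k[:,0].min(),k[:,0].max()+1);top=np.array([k[k[:,0]==i,1].min() if (k[:,0]==i).any() else 999 for i in u])
    lo=k[:,0].min();corner=k[np.argmin(k[:,0]*0.3+k[:,1])]
    s=[(i,t) for i,t in zip(u,top) if i>corner[0]+8 and i<550 and t<215]
    P=f(s);q=np.polyfit(P[:,0],P[:,1],1);r=np.abs(P[:,1]-np.polyval(q,P[:,0]));q=np.polyfit(P[r<2,0],P[r<2,1],1)
    l=np.array([(k[k[:,1]==j,0].min(),j) for j in range(corner[1]+6,224) if (k[:,1]==j).any()])
    print(n,'bbox',k.min(0),k.max(0),'corner px',corner,f([corner]).round(1),'edge angle',np.arctan(q[0]).round(4),'edge y at x=0,17,87',np.polyval(q,[0,17,87]).round(1),'range x',P[:,0].min().round(),P[:,0].max().round())
    if len(l)>5:
        L=f(l);g=np.polyfit(L[:,1],L[:,0],1);print('  outer edge slope',np.round(-g[0],4),'x at y=-50',np.polyval(g,-50).round(1),'sat',hsv[180,440,1],hsv[150,250,1])
for n in sys.argv[1:]:book(n)
E
python3 wb.py w3 w4
```

```text
w3 bbox [370 155] [559 225] corner px [381 155] [[ 167.2 -104.3]] edge angle -0.1752 edge y at x=0,17,87 [-75.5 -78.5 -90.9] range x 88.0 163.0
  outer edge slope 1.1459 x at y=-50 117.2 sat 93 184
w4 bbox [317 154] [534 225] corner px [324 154] [[ 135.9 -104.7]] edge angle -0.1619 edge y at x=0,17,87 [-83.1 -85.9 -97.3] range x 37.0 132.0
  outer edge slope 1.8484 x at y=-50 56.2 sat 108 142
```

Emit:
{"fn": "jog_arm", "kwargs": {"targets": [{"xyz": [0, -0.19, 0], "spin": 0}, {"xyz": [0.325, 0, 0], "spin": 0}, {"xyz": [0.325, 0, 0], "spin": 0}, {"xyz": [0.325, 0, 0], "spin": 0}, {"xyz": [0, 0.24, 0], "spin": 0}, {"xyz": [0, 0.24, 0], "spin": 0}, {"xyz": [0, 0.24, 0], "spin": 0}, {"xyz": [-0.1, 0, 0], "spin": 0}, {"xyz": [-0.1, 0, 0], "spin": 0}, {"xyz": [-0.1, 0, 0], "spin": 0}]}}

```text
time: 7.85
tool_pos: [438.0, 336.7, 26.6]
tcp_rot: [-3.141, -0.0, 2.155]
contact_force: [-0.9, 0.4, 0.2]
grip_width: 0.7
finger_force: 0.4
```

```bash
python3 bk.py t2; python3 snap.py w5; python3 wb.py w5; python3 - <<'E'
from h import *
im=cv2.imread('pics/t2.png')[150:330,180:330];h=cv2.cvtColor(im,cv2.COLOR_BGR2HSV)
E
```

```text
7.9 tcp board [ 117.  -104.9] 26.7 [ 0.1 -0.2  0. ]
[402.18781561 392.56452212 184.40748506] 7.95 [438.72592037 336.59803659  26.80347171] [-3.14139058e+00  9.18468690e-05  2.15462520e+00] [-0.78892328 -0.77465554 -0.13989434] 0.27469253217349376
w5 bbox [346   0] [486 135] corner px [462   0] [[  41.2 -219.5]] edge angle -0.0021 edge y at x=0,17,87 [-219.4 -219.4 -219.6] range x 31.0 38.0
  outer edge slope -0.8875 x at y=-50 193.9 sat 179 179
```

Emit:
{"fn": "jog_arm", "kwargs": {"targets": [{"xyz": [-0.06, 0, 0], "spin": 0}, {"xyz": [0, 0, 0], "spin": 0}, {"xyz": [0.2, 0, 0], "spin": 0}, {"xyz": [0.1, -0.24, 0], "spin": 0}, {"xyz": [0, -0.24, 0], "spin": 0}, {"xyz": [0, -0.22, 0], "spin": 0}, {"xyz": [-0.3, 0, 0], "spin": 0}, {"xyz": [-0.3, 0, 0], "spin": 0}, {"xyz": [-0.3, 0, 0], "spin": 0}, {"xyz": [0, 0, 0], "spin": 0}]}}

```text
time: 9.2
tool_pos: [421.3, 262.8, 26.8]
tcp_rot: [3.141, -0.0, 2.154]
contact_force: [0.1, 0.1, -0.3]
grip_width: 0.5
finger_force: 0.0
```

```bash
python3 bk.py t2; python3 snap.py w5; python3 wb.py w5
```

```text
9.25 tcp board [172.2 -54.1] 26.8 [-1.   0.3 -0. ]
[384.18216491 319.57618284 184.50964509] 9.3 [420.50380537 263.52424962  26.74624431] [ 3.14152805e+00 -3.22558844e-04  2.15582962e+00] [ 0.12177258 -0.04191469  0.24931138] 0.4816675583864692
w5 bbox [422 192] [531 225] corner px [423 192] [[103.7 -88.7]] edge angle -0.0819 edge y at x=0,17,87 [-80.7 -82.1 -87.8] range x 52.0 99.0
  outer edge slope 0.0261 x at y=-50 102.1 sat 150 150
```

Emit:
{"fn": "jog_arm", "kwargs": {"targets": [{"xyz": [-0.02, 0.08, 0], "spin": 0}, {"xyz": [0, 0.08, 0], "spin": 0}, {"xyz": [0, 0.08, 0], "spin": 0}, {"xyz": [0, 0.08, 0], "spin": 0}, {"xyz": [0, 0.08, 0], "spin": 0}, {"xyz": [0, 0.08, 0], "spin": 0}, {"xyz": [0, 0.08, 0], "spin": 0}, {"xyz": [0, 0.08, 0], "spin": 0}, {"xyz": [0, 0.08, 0], "spin": 0}, {"xyz": [0, 0.08, 0], "spin": 0}]}}

```text
time: 10.55
tool_pos: [475.6, 297.0, 26.7]
tcp_rot: [3.142, -0.0, 2.156]
contact_force: [-2.1, -1.6, 0.1]
grip_width: 0.4
finger_force: 0.8
```

```bash
python3 bk.py t3; python3 snap.py w6; sed -i 's/hsv\[...,1\]<130/hsv[...,1]<T/; s/^O=/T=int(__import__("os").environ.get("T",130));O=/' wb.py; for T in 130 145 160; do T=$T python3 wb.py w6; done
python3 - <<'E'
from h import *
im=cv2.imread('pics/w6.png');h=cv2.cvtColor(im,cv2.COLOR_BGR2HSV)
print(h[100:226:8,340].tolist());print(h[200,200:520:16].tolist())
E
```

```text
10.6 tcp board [106.9 -51.9] 26.8 [-0.2 -0.3 -0.5]
[439.58035194 353.68694562 184.54969988] 10.65 [476.15090077 297.27109609  26.82237791] [3.14014282e+00 1.39424696e-04 2.15589570e+00] [-0.48243413  0.42875363  0.33633514] 0.30902120562614305
w6 bbox [422 196] [465 225] corner px [426 196] [[ 36.8 -84.5]] edge angle -0.1036 edge y at x=0,17,87 [-80.7 -82.4 -89.7] range x 18.0 33.0
  outer edge slope 0.4828 x at y=-50 23.6 sat 154 146
w6 bbox [418 194] [548 225] corner px [418 194] [[ 40.7 -85.5]] edge angle -0.127 edge y at x=0,17,87 [-81.  -83.2 -92.1] range x -22.0 36.0
  outer edge slope 0.2424 x at y=-50 32.1 sat 154 146
w6 bbox [227 111] [559 195] corner px [340 111] [[  79.  -123.1]] edge angle -0.0042 edge y at x=0,17,87 [-122.6 -122.7 -123. ] range x -13.0 75.0
  outer edge slope 0.3589 x at y=-50 83.0 sat 154 146
[[9, 187, 165], [11, 180, 184], [22, 143, 255], [22, 148, 255], [20, 153, 255], [17, 159, 253], [19, 158, 254], [19, 156, 254], [20, 152, 254], [19, 157, 254], [13, 177, 232], [10, 104, 110], [8, 103, 109], [4, 102, 40], [0, 70, 40], [10, 85, 36]]
[[12, 165, 156], [12, 167, 153], [12, 167, 151], [13, 174, 145], [12, 171, 164], [12, 170, 162], [13, 179, 157], [8, 128, 68], [10, 100, 112], [9, 112, 109], [11, 116, 44], [0, 117, 35], [10, 112, 41], [12, 113, 34], [7, 106, 94], [12, 114, 96], [8, 109, 94], [10, 126, 77], [8, 123, 58], [8, 147, 40]]
```

View pics/w6.png

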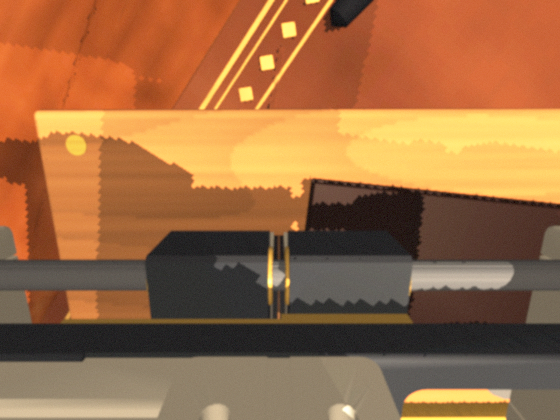

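```bash
sed -i 's/m=((hsv\[...,1\]<T))/m=(hsv[...,2]<T)/' wb.py; python3 wb.py w4 w5 w6
```

```text
w4 bbox [308 164] [559 225] corner px [391 164] [[ 105.1 -100.1]] edge angle -0.1558 edge y at x=0,17,87 [-84.3 -87.  -98. ] range x 30.0 101.0
  outer edge slope -1.9691 x at y=-50 196.4 sat 108 142
w5 bbox [343 183] [559 225] corner px [348 183] [[139.  -93.1]] edge angle -0.0653 edge y at x=0,17,87 [-84.3 -85.4 -89.9] range x 44.0 135.0
  outer edge slope -0.0742 x at y=-50 142.5 sat 150 150
w6 bbox [306 180] [559 225] corner px [311 180] [[ 91.  -92.3]] edge angle -0.1063 edge y at x=0,17,87 [-83.2 -85.  -92.5] range x -22.0 87.0
  outer edge slope -0.1009 x at y=-50 95.4 sat 154 146
```

Emit:
{"fn": "jog_arm", "kwargs": {"targets": [{"xyz": [0, 0.025, 0], "spin": 0}, {"xyz": [0, 0.025, 0], "spin": 0}, {"xyz": [0, 0, 0], "spin": 0}, {"xyz": [0, -0.19, 0], "spin": 0}, {"xyz": [0.325, 0, 0], "spin": 0}, {"xyz": [0.325, 0, 0], "spin": 0}, {"xyz": [0.325, 0, 0], "spin": 0}, {"xyz": [0, 0.42, 0], "spin": 0}, {"xyz": [0, 0.42, 0], "spin": 0}, {"xyz": [0, 0.42, 0], "spin": 0}]}}

```text
time: 11.9
tool_pos: [508.0, 412.2, 27.0]
tcp_rot: [3.14, -0.0, 2.156]
contact_force: [0.5, 0.5, -0.5]
grip_width: 0.7
finger_force: 0.0
```

Emit:
{"fn": "jog_arm", "kwargs": {"targets": [{"xyz": [0, 0, 0], "spin": 0}, {"xyz": [0, 0, 0], "spin": 0}, {"xyz": [0, 0, 0], "spin": 0}, {"xyz": [0, 0, 0], "spin": 0}, {"xyz": [0, 0, 0], "spin": 0}, {"xyz": [-0.07, 0, 0], "spin": 0}, {"xyz": [-0.07, 0, 0], "spin": 0}, {"xyz": [-0.07, 0, 0], "spin": 0}, {"xyz": [-0.07, 0, 0], "spin": 0}, {"xyz": [-0.07, 0, 0], "spin": 0}], "gripper": 100}}

```text
time: 13.15
tool_pos: [522.6, 387.5, 26.7]
tcp_rot: [3.142, -0.0, 2.156]
contact_force: [0.1, 0.3, 0.4]
grip_width: 91.1
finger_force: 0.0
```

```bash
python3 bk.py t4
```

```text
13.2 tcp board [  18.6 -100.7] 26.8 [0.6 0.  0.2]
```

Emit:
{"fn": "jog_arm", "kwargs": {"targets": [{"xyz": [-0.05, 0, 0], "spin": 0}, {"xyz": [-0.05, 0, 0], "spin": 0}, {"xyz": [-0.05, 0, 0], "spin": 0}, {"xyz": [-0.05, 0, 0], "spin": 0}, {"xyz": [-0.05, 0, 0], "spin": 0}, {"xyz": [-0.05, 0, 0], "spin": 0}, {"xyz": [-0.05, 0, 0], "spin": 0}, {"xyz": [-0.05, 0, 0], "spin": 0}, {"xyz": [-0.05, 0, 0], "spin": 0}, {"xyz": [0, 0, 0], "spin": 0}]}}

```text
time: 14.45
tool_pos: [542.7, 357.5, 26.8]
tcp_rot: [3.141, 0.0, 2.155]
contact_force: [-0.6, 0.2, 0.7]
grip_width: 91.6
finger_force: 0.0
```

Emit:
{"fn": "jog_arm", "kwargs": {"targets": [{"xyz": [-0.02, 0, 0], "spin": 0}, {"xyz": [-0.02, 0, 0], "spin": 0}, {"xyz": [-0.01, 0, 0], "spin": 0}, {"xyz": [-0.01, 0, 0], "spin": 0}, {"xyz": [0, 0, 0], "spin": 0}, {"xyz": [0, 0, 0], "spin": 0}, {"xyz": [0, 0, 0], "spin": 0}, {"xyz": [0, 0, 0], "spin": 0}, {"xyz": [0, 0, 0], "spin": 0}, {"xyz": [0, 0, 0], "spin": 0}]}}

```text
time: 15.7
tool_pos: [544.8, 353.8, 26.7]
tcp_rot: [-3.141, 0.0, 2.156]
contact_force: [-0.2, -1.1, 0.6]
grip_width: 91.8
finger_force: 0.0
```

```bash
python3 bk.py t5;python3 snap.py w7; python3 wb.py w7
```

```text
15.75 tcp board [ 18.8 -61. ] 26.7 [ 0.3 -0.1  0.7]
[508.16567256 410.16818434 184.3960311 ] 15.8 [544.83262846 353.82386038  26.6936697 ] [-3.14151721e+00  1.15822881e-05  2.15574542e+00] [ 0.26833843  0.31997374 -0.65077552] 91.5431030609552
w7 bbox [151   0] [209  49] corner px [168   0] [[  62.9 -175.8]] edge angle -0.0012 edge y at x=0,17,87 [-175.7 -175.8 -175.8] range x 46.0 59.0
  outer edge slope -0.3757 x at y=-50 112.8 sat 165 163
```

Emit:
{"fn": "jog_arm", "kwargs": {"targets": [{"xyz": [-0.01, 0, 0], "spin": 0}, {"xyz": [-0.01, 0, 0], "spin": 0}, {"xyz": [-0.01, 0, 0], "spin": 0}, {"xyz": [-0.01, 0, 0], "spin": 0}, {"xyz": [-0.005, 0, 0], "spin": 0}, {"xyz": [0, 0, 0], "spin": 0}, {"xyz": [0, 0, 0], "spin": 0}, {"xyz": [0, 0, 0], "spin": 0}, {"xyz": [0, 0, 0], "spin": 0}, {"xyz": [0, 0, 0], "spin": 0}]}}

```text
time: 17.05
tool_pos: [546.9, 350.9, 26.8]
tcp_rot: [3.142, 0.0, 2.156]
contact_force: [-0.6, -0.3, 0.3]
grip_width: 92.2
finger_force: 0.3
```

```bash
python3 bk.py t6; python3 bk.py t6
```

```text
17.1 tcp board [ 18.7 -57.5] 26.8 [-1.5  0.1 -0.1]
17.15 tcp board [ 18.7 -57.5] 26.8 [-1.7  1.1 -0.1]
```

Emit:
{"fn": "jog_arm", "kwargs": {"targets": [{"xyz": [-0.01, 0, 0], "spin": 0}, {"xyz": [-0.01, 0, 0], "spin": 0}, {"xyz": [0, 0, 0], "spin": 0}, {"xyz": [0, 0, 0], "spin": 0}, {"xyz": [0, 0, 0], "spin": 0}, {"xyz": [0, 0, 0], "spin": 0}, {"xyz": [0, 0, 0], "spin": 0}, {"xyz": [0, 0, 0], "spin": 0}, {"xyz": [0, 0, 0], "spin": 0}, {"xyz": [0, 0, 0], "spin": 0}]}}

```text
time: 18.4
tool_pos: [546.8, 350.6, 26.8]
tcp_rot: [-3.141, -0.002, 2.156]
contact_force: [-3.9, 4.6, -0.3]
grip_width: 92.0
finger_force: 3.0
```

```bash
python3 bk.py t6; python3 bk.py t6; python3 - <<'E'
from h import *
from plant import bot
c=bot.get_calibration('scene')
im=bot.capture('scene');cv2.imwrite('pics/s1.png',im)
O=np.array([594.2,313.3]);a=-2.556
x=np.array([np.cos(a),np.sin(a)]);y=np.array([-x[1],x[0]])
for b in[(87,47.5),(87,-47.5),(-53,47.5),(87,0)]:
    w=O+b[0]*x+b[1]*y;print(b,proj(c,[[*w,35]]).round(1))
E
```

```text
18.45 tcp board [ 18.9 -57.2] 26.8 [-3.9  4.6 -0. ]
18.5 tcp board [ 18.8 -57.2] 26.8 [-3.7  4.3  0.9]
(87, 47.5) [[271.7 210.8]]
(87, -47.5) [[282.1 184.8]]
(-53, 47.5) [[317.9 224.6]]
(87, 0) [[277.  197.6]]
```

Emit:
{"fn": "jog_arm", "kwargs": {"targets": [{"xyz": [0.05, 0, 0], "spin": 0}, {"xyz": [0.2, 0, 0], "spin": 0}, {"xyz": [0.2, 0, 0], "spin": 0}, {"xyz": [0, -0.44, 0], "spin": 0}, {"xyz": [0, -0.44, 0], "spin": 0}, {"xyz": [0, -0.44, 0], "spin": 0}, {"xyz": [0, 0, 0], "spin": 0}, {"xyz": [0, 0, 0], "spin": 0}, {"xyz": [0, 0, 0], "spin": 0}, {"xyz": [0, 0, 0], "spin": 0}], "gripper": 100}}

```text
time: 19.8
tool_pos: [440.4, 321.7, 26.6]
tcp_rot: [3.141, -0.0, 2.156]
contact_force: [-0.0, -0.5, -0.5]
grip_width: 91.6
finger_force: 0.0
```

Emit:
{"fn": "jog_arm", "kwargs": {"targets": [{"xyz": [0, 0, 0], "spin": 0}, {"xyz": [0, 0, 0], "spin": 0}, {"xyz": [0, 0, 0], "spin": 0}, {"xyz": [0, 0, 0], "spin": 0}, {"xyz": [0, 0, 0], "spin": 0}, {"xyz": [0, 0, 0], "spin": 0}, {"xyz": [-0.24, 0, 0], "spin": 0}, {"xyz": [-0.22, 0, 0], "spin": 0}, {"xyz": [0, 0, 0], "spin": 0}, {"xyz": [0, 0, 0], "spin": 0}], "gripper": 0}}

```text
time: 21.05
tool_pos: [460.2, 290.3, 26.7]
tcp_rot: [-3.142, -0.0, 2.155]
contact_force: [-0.3, -0.9, -0.0]
grip_width: 0.8
finger_force: 0.0
```

```bash
python3 bk.py t7;python3 snap.py w8; python3 wb.py w8; T=90 python3 wb.py w8; python3 - <<'E'
from h import *
im=cv2.imread('pics/w8.png');h=cv2.cvtColor(im,cv2.COLOR_BGR2HSV)
print(h[215:234:3,440].tolist())
for r in(220,224,227):print(h[r,330:420:5,2].tolist())
E
```

```text
21.1 tcp board [124.4 -55.2] 26.7 [ 0.3 -0.4 -0.2]
[423.44122736 346.87445094 184.43958277] 21.15 [459.9468696  290.71233381  26.69384251] [-3.14149656e+00 -1.99301592e-04  2.15584553e+00] [-0.32723654  0.08314207  0.36646922] 0.5700127781137445
w8 bbox [  0 135] [ 80 225] corner px [  6 141] [[ 246.1 -113.6]] edge angle -0.0205 edge y at x=0,17,87 [-108.2 -108.5 -109.9] range x 216.0 242.0
  outer edge slope 0.3079 x at y=-50 231.7 sat 159 167
w8 bbox [360   0] [412  34] corner px [376   0] [[  83.7 -169.8]] edge angle -0.0015 edge y at x=0,17,87 [-169.7 -169.7 -169.8] range x 69.0 80.0
  outer edge slope -0.4155 x at y=-50 135.1 sat 159 167
[[15, 165, 249], [16, 166, 250], [16, 169, 251], [16, 161, 252], [16, 164, 252], [16, 165, 252], [16, 165, 251]]
[138, 137, 139, 140, 141, 144, 143, 142, 140, 139, 143, 140, 141, 140, 197, 251, 251, 251]
[242, 146, 148, 148, 149, 146, 147, 148, 148, 151, 148, 149, 145, 146, 204, 252, 253, 252]
[254, 240, 150, 153, 150, 153, 152, 153, 151, 152, 152, 151, 150, 155, 156, 253, 253, 253]
```

Emit:
{"fn": "jog_arm", "kwargs": {"targets": [{"xyz": [-0.05, 0, 0], "spin": 0}, {"xyz": [0, 0.1, 0], "spin": 0}, {"xyz": [0, 0.1, 0], "spin": 0}, {"xyz": [0, 0.05, 0], "spin": 0}, {"xyz": [0, 0.025, 0], "spin": 0}, {"xyz": [0, 0.0125, 0], "spin": 0}, {"xyz": [0, 0, 0], "spin": 0}, {"xyz": [0, 0, 0], "spin": 0}, {"xyz": [0, 0, 0], "spin": 0}, {"xyz": [0, 0, 0], "spin": 0}]}}

```text
time: 22.4
tool_pos: [481.5, 299.9, 26.8]
tcp_rot: [3.142, -0.0, 2.156]
contact_force: [0.7, -1.1, 0.3]
grip_width: 0.2
finger_force: 0.0
```

```bash
python3 bk.py t7
```

```text
22.45 tcp board [101.3 -51.2] 26.8 [0.8 0.6 0.1]
```

Emit:
{"fn": "jog_arm", "kwargs": {"targets": [{"xyz": [0, 0.0125, 0], "spin": 0}, {"xyz": [0, 0.0125, 0], "spin": 0}, {"xyz": [0, 0, 0], "spin": 0}, {"xyz": [0, 0, 0], "spin": 0}, {"xyz": [0, 0, 0], "spin": 0}, {"xyz": [0, 0, 0], "spin": 0}, {"xyz": [0, 0, 0], "spin": 0}, {"xyz": [0, 0, 0], "spin": 0}, {"xyz": [0, 0, 0], "spin": 0}, {"xyz": [0, 0, 0], "spin": 0}]}}

```text
time: 23.7
tool_pos: [483.1, 301.1, 26.7]
tcp_rot: [-3.141, -0.0, 2.156]
contact_force: [-3.2, -1.4, -0.2]
grip_width: 0.4
finger_force: 0.9
```

```bash
python3 bk.py t7;python3 bk.py t7
```

```text
23.75 tcp board [ 99.3 -51.2] 26.7 [-2.5 -1.1  0.4]
23.8 tcp board [ 99.3 -51.2] 26.7 [-1.3 -0.5  0.6]
```

Emit:
{"fn": "jog_arm", "kwargs": {"targets": [{"xyz": [0, 0.0125, 0], "spin": 0}, {"xyz": [0, 0, 0], "spin": 0}, {"xyz": [0, 0, 0], "spin": 0}, {"xyz": [0, 0, 0], "spin": 0}, {"xyz": [0, 0, 0], "spin": 0}, {"xyz": [0, 0, 0], "spin": 0}, {"xyz": [0, 0, 0], "spin": 0}, {"xyz": [0, 0, 0], "spin": 0}, {"xyz": [0, 0, 0], "spin": 0}, {"xyz": [0, 0, 0], "spin": 0}]}}

```text
time: 25.05
tool_pos: [483.4, 301.3, 26.6]
tcp_rot: [-3.14, -0.0, 2.156]
contact_force: [-4.4, -1.9, 1.4]
grip_width: 0.1
finger_force: 2.3
```

```bash
python3 bk.py t7;python3 bk.py t7
```

```text
25.1 tcp board [ 99.  -51.3] 26.5 [-5.  -2.7  1.7]
25.15 tcp board [ 99.  -51.3] 26.6 [-4.4 -1.1  1.6]
```

Emit:
{"fn": "jog_arm", "kwargs": {"targets": [{"xyz": [0, -0.1, 0], "spin": 0}, {"xyz": [0.25, 0, 0], "spin": 0}, {"xyz": [0.25, 0, 0], "spin": 0}, {"xyz": [0, 0.37, 0], "spin": 0}, {"xyz": [0, 0.37, 0], "spin": 0}, {"xyz": [0, 0.37, 0], "spin": 0}, {"xyz": [0, 0, 0], "spin": 0}, {"xyz": [0, 0, 0], "spin": 0}, {"xyz": [0, 0, 0], "spin": 0}, {"xyz": [0, 0, 0], "spin": 0}]}}

```text
time: 26.4
tool_pos: [528.8, 379.4, 26.9]
tcp_rot: [-3.141, -0.0, 2.156]
contact_force: [-0.1, 0.4, -0.8]
grip_width: 0.2
finger_force: 0.0
```

Emit:
{"fn": "jog_arm", "kwargs": {"targets": [{"xyz": [0, 0, 0], "spin": 0}, {"xyz": [0, 0, 0], "spin": 0}, {"xyz": [0, 0, 0], "spin": 0}, {"xyz": [0, 0, 0], "spin": 0}, {"xyz": [0, 0, 0], "spin": 0}, {"xyz": [-0.1, 0, 0], "spin": 0}, {"xyz": [-0.1, 0, 0], "spin": 0}, {"xyz": [-0.1, 0, 0], "spin": 0}, {"xyz": [-0.04, 0, 0], "spin": 0}, {"xyz": [-0.02, 0, 0], "spin": 0}], "gripper": 100}}

```text
time: 27.65
tool_pos: [545.3, 355.2, 26.7]
tcp_rot: [-3.142, -0.0, 2.155]
contact_force: [0.2, -0.7, 0.4]
grip_width: 90.8
finger_force: 0.0
```

```bash
python3 bk.py t7
```

```text
27.7 tcp board [ 17.5 -62. ] 26.8 [ 0.6  0.1 -0.2]
```

Emit:
{"fn": "jog_arm", "kwargs": {"targets": [{"xyz": [-0.02, 0, 0], "spin": 0}, {"xyz": [-0.02, 0, 0], "spin": 0}, {"xyz": [-0.01, 0, 0], "spin": 0}, {"xyz": [-0.01, 0, 0], "spin": 0}, {"xyz": [-0.01, 0, 0], "spin": 0}, {"xyz": [-0.0075, 0, 0], "spin": 0}, {"xyz": [0, 0, 0], "spin": 0}, {"xyz": [0, 0, 0], "spin": 0}, {"xyz": [0, 0, 0], "spin": 0}, {"xyz": [0, 0, 0], "spin": 0}]}}

```text
time: 28.95
tool_pos: [547.9, 351.3, 26.8]
tcp_rot: [-3.141, -0.001, 2.156]
contact_force: [-4.2, 4.2, 0.4]
grip_width: 91.7
finger_force: 2.6
```

```bash
python3 bk.py t7
```

```text
29.0 tcp board [ 17.6 -57.3] 26.7 [-2.2  4.   1.6]
```

Emit:
{"fn": "jog_arm", "kwargs": {"targets": [{"xyz": [0.05, 0, 0], "spin": 0}, {"xyz": [0.15, 0, 0], "spin": 0}, {"xyz": [0, 0, -0.5], "spin": 0}, {"xyz": [0, 0, -0.5], "spin": 0}, {"xyz": [0, 0, -0.5], "spin": 0}, {"xyz": [0, 0, -0.5], "spin": 0}, {"xyz": [0, 0, -0.5], "spin": 0}, {"xyz": [-0.48, -0.18, 0], "spin": 0}, {"xyz": [-0.48, -0.18, 0], "spin": 0}, {"xyz": [-0.48, -0.18, 0], "spin": 0}]}}

```text
time: 30.25
tool_pos: [567.2, 243.1, 226.9]
tcp_rot: [3.141, 0.0, 2.156]
contact_force: [0.1, 0.1, 0.3]
grip_width: 92.2
finger_force: 0.0
```

Emit:
{"fn": "jog_arm", "kwargs": {"targets": [{"xyz": [0, 0, 0], "spin": 0}, {"xyz": [0, 0, 0], "spin": 0}, {"xyz": [0, 0, 0], "spin": 0}, {"xyz": [0, 0, 0], "spin": 0}, {"xyz": [0, 0, 0], "spin": 0}, {"xyz": [0, 0, 0], "spin": 0}, {"xyz": [0, 0, 0], "spin": 0}, {"xyz": [0, 0, 0], "spin": 0}, {"xyz": [0, 0, 0], "spin": 0}, {"xyz": [0, 0, 0], "spin": 0}], "gripper": 0}}

```text
time: 31.5
tool_pos: [567.4, 243.8, 226.8]
tcp_rot: [3.142, -0.0, 2.156]
contact_force: [-0.6, -0.3, 0.3]
grip_width: 0.9
finger_force: 0.0
```

```bash
python3 bk.py t8;python3 snap.py w9; python3 - <<'E'
import cv2
im=cv2.imread('pics/w9.png');cv2.imwrite('pics/c9.png',cv2.resize(im[60:210,200:400],None,fx=4,fy=4,interpolation=cv2.INTER_CUBIC))
E
```

```text
31.55 tcp board [60.8 43.1] 226.8 [-0.2 -0.7  0.1]
[530.70225584 300.13418964 384.45926892] 31.6 [567.36649316 243.81476082 226.73412978] [ 3.14151943e+00 -6.62752712e-05  2.15578094e+00] [0.19113996 0.92692348 0.32815778] 0.3155154674594157
```

View pics/c9.png

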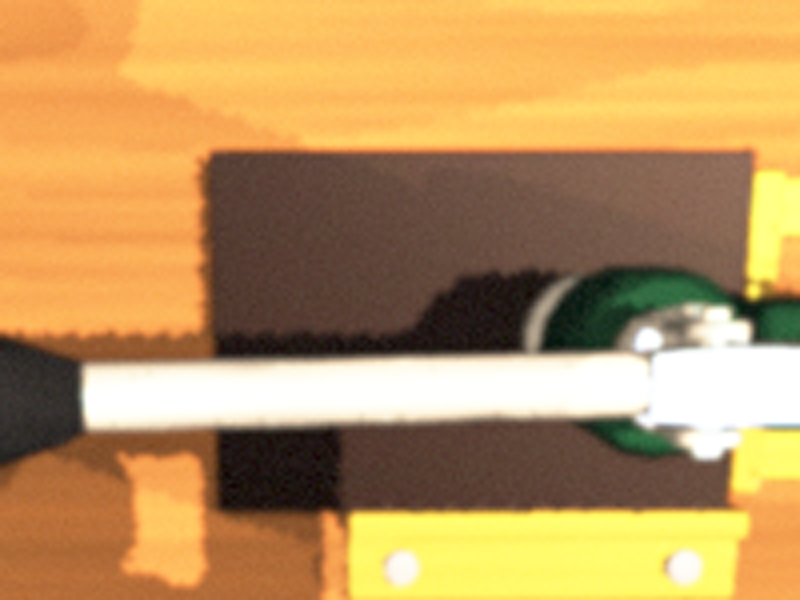

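```bash
python3 - <<'E'
from h import *
import json
c=json.load(open('w9.json'));im=cv2.imread('pics/w9.png').astype(float)
O=np.array([594.2,313.3]);a=-2.556
X=np.array([[np.cos(a),-np.sin(a)],[np.sin(a),np.cos(a)]])
f=lambda uv,z:(ray(c,uv,z)[:,:2]-O)@X
G=cv2.GaussianBlur(im[...,2],(0,0),.8)   # red
def cross(v,lo,th,rising):
    for i in range(len(v)-1):
        if (v[i]<th<=v[i+1]) if rising else (v[i]>=th>v[i+1]): return lo+i+(th-v[i])/(v[i+1]-v[i])
# -y edge
U=range(262,380,6);p=[(u,cross(G[85:110,u],85,170,False)) for u in U];p=[q for q in p if q[1]]
P=f(p,35);q=np.polyfit(P[:,0],P[:,1],1);print('-y edge slope',q[0].round(4),'y@17',np.polyval(q,17).round(2))
# inner edge at rows, lay edge
for r in (106,110,114,118,122,126,178,180,182):
    i=cross(G[r,370:400],370,170,True); 
    if i: print('inner',r,round(i,2),f([(i,r)],35).round(2), im[r,378:392,2].astype(int).tolist())
# outer
p=[(cross(G[r,235:275],235,140,False),r) for r in (102,106,110,114,118,122,126,130,134,138)];p=[q for q in p if q[0]]
P=f(p,35);print('outer',np.polyfit(P[:,1],P[:,0],1).round(4),P[:,0].round(1))
# side lay
for u in (292,310,330,350,370): 
    i=cross(G[180:195,u],180,150,True); print('side',u,i,im[180:194,u,2].astype(int).tolist())
print('lay face home -53; side 47.5', f([(289,188.5),(385,188.5)],33).round(1).tolist())
E
```

```text
-y edge slope -0.0065 y@17 -46.37
inner 106 386.76 [[-51.49 -38.25]] [143, 141, 145, 145, 141, 143, 145, 140, 144, 162, 237, 255, 255, 255]
inner 110 386.39 [[-51.42 -34.31]] [138, 140, 142, 141, 139, 139, 139, 138, 149, 184, 244, 255, 255, 255]
inner 114 386.06 [[-51.41 -30.34]] [138, 135, 139, 139, 139, 142, 140, 139, 153, 223, 255, 255, 255, 255]
inner 118 385.99 [[-51.65 -26.34]] [138, 135, 135, 138, 140, 138, 139, 137, 154, 230, 255, 255, 255, 255]
inner 122 385.8 [[-51.78 -22.33]] [127, 127, 131, 134, 127, 132, 133, 133, 166, 238, 255, 255, 255, 255]
inner 126 385.44 [[-51.72 -18.29]] [125, 130, 128, 130, 125, 130, 123, 140, 198, 252, 255, 255, 255, 255]
inner 178 381.91 [[-52.25  36.48]] [110, 105, 104, 113, 166, 244, 255, 255, 255, 254, 253, 254, 254, 254]
inner 180 381.6 [[-52.09  38.67]] [105, 108, 106, 125, 198, 253, 255, 255, 255, 255, 255, 254, 253, 253]
inner 182 381.47 [[-52.11  40.87]] [102, 105, 108, 130, 204, 248, 254, 254, 254, 254, 254, 254, 254, 253]
outer [-4.00000e-03  8.76799e+01] [87.7 88.1 87.4 88.  88.  87.7 88.  87.8 87.5 87.7]
side 292 186.887896437578 [78, 85, 80, 81, 79, 82, 87, 148, 237, 255, 255, 255, 255, 255]
side 310 186.9323672234001 [86, 93, 86, 87, 87, 86, 93, 137, 230, 255, 255, 255, 255, 255]
side 330 186.909541556748 [93, 90, 91, 89, 93, 93, 98, 143, 231, 255, 255, 255, 255, 255]
side 350 186.2430977936118 [99, 96, 101, 95, 97, 98, 121, 200, 255, 255, 255, 255, 255, 255]
side 370 186.2646079597947 [107, 105, 105, 105, 101, 101, 115, 198, 255, 255, 255, 255, 255, 255]
lay face home -53; side 47.5 [[48.2, 48.3], [-57.2, 48.5]]
```

Emit:
{"fn": "jog_arm", "kwargs": {"targets": [{"xyz": [0.27, -0.35, 0], "spin": 0}, {"xyz": [0.27, -0.35, 0], "spin": 0}, {"xyz": [0, 0, 0], "spin": 0}, {"xyz": [0, 0, 0.2], "spin": 0}, {"xyz": [0, 0, 0.2], "spin": 0}, {"xyz": [0, 0, 0], "spin": 0}, {"xyz": [0, 0, 0], "spin": 0}, {"xyz": [0, 0, 0], "spin": 0}, {"xyz": [0, 0, 0], "spin": 0}, {"xyz": [0, 0, 0], "spin": 0}]}}

```text
time: 32.85
tool_pos: [496.9, 249.0, 195.0]
tcp_rot: [3.141, 0.0, 2.156]
contact_force: [-0.8, 0.6, -0.0]
grip_width: 0.2
finger_force: 0.0
```

```bash
python3 bk.py t9
```

```text
32.9 tcp board [116.7  -0.2] 194.9 [ 0.3 -0.4 -0.3]
```

Down 24 mm to z≈171 (lever ≈0.075), gently.

Emit:
{"fn": "jog_arm", "kwargs": {"targets": [{"xyz": [0, 0, 0.05], "spin": 0}, {"xyz": [0, 0, 0.05], "spin": 0}, {"xyz": [0, 0, 0.05], "spin": 0}, {"xyz": [0, 0, 0.05], "spin": 0}, {"xyz": [0, 0, 0.05], "spin": 0}, {"xyz": [0, 0, 0.05], "spin": 0}, {"xyz": [0, 0, 0], "spin": 0}, {"xyz": [0, 0, 0], "spin": 0}, {"xyz": [0, 0, 0], "spin": 0}, {"xyz": [0, 0, 0], "spin": 0}]}}

```text
time: 34.15
tool_pos: [496.8, 248.9, 170.7]
tcp_rot: [-3.142, -0.0, 2.156]
contact_force: [-2.0, -1.0, 3.3]
grip_width: 0.6
finger_force: 1.4
```

```bash
python3 bk.py t9
```

```text
34.2 tcp board [116.8  -0.2] 170.7 [-1.2 -0.7  3.9]
```

Emit:
{"fn": "jog_arm", "kwargs": {"targets": [{"xyz": [0, 0, 0.02], "spin": 0}, {"xyz": [0, 0, 0.02], "spin": 0}, {"xyz": [0, 0, 0.02], "spin": 0}, {"xyz": [0, 0, 0.02], "spin": 0}, {"xyz": [0, 0, 0], "spin": 0}, {"xyz": [0, 0, 0], "spin": 0}, {"xyz": [0, 0, 0], "spin": 0}, {"xyz": [0, 0, 0], "spin": 0}, {"xyz": [0, 0, 0], "spin": 0}, {"xyz": [0, 0, 0], "spin": 0}]}}

```text
time: 35.45
tool_pos: [496.7, 248.9, 164.5]
tcp_rot: [-3.142, 0.0, 2.156]
contact_force: [-2.2, -1.8, 5.6]
grip_width: 0.6
finger_force: 2.3
```

```bash
python3 bk.py t9
```

```text
35.5 tcp board [116.8  -0.2] 164.5 [-2.5 -2.   5.7]
```

Emit:
{"fn": "jog_arm", "kwargs": {"targets": [{"xyz": [0, 0, 0.0125], "spin": 0}, {"xyz": [0, 0, 0.0125], "spin": 0}, {"xyz": [0, 0, 0], "spin": 0}, {"xyz": [0, 0, 0], "spin": 0}, {"xyz": [0, 0, 0], "spin": 0}, {"xyz": [0, 0, 0], "spin": 0}, {"xyz": [0, 0, 0], "spin": 0}, {"xyz": [0, 0, 0], "spin": 0}, {"xyz": [0, 0, 0], "spin": 0}, {"xyz": [0, 0, 0], "spin": 0}]}}

```text
time: 36.75
tool_pos: [496.7, 248.8, 163.5]
tcp_rot: [3.141, 0.0, 2.156]
contact_force: [-4.8, -2.7, 11.8]
grip_width: 0.2
finger_force: 5.3
```

```bash
python3 bk.py t9
```

```text
36.8 tcp board [ 1.168e+02 -1.000e-01] 163.5 [-4.9 -2.1 12.4]
```

Emit:
{"fn": "jog_arm", "kwargs": {"targets": [{"xyz": [0, 0, 0.0125], "spin": 0}, {"xyz": [0, 0, 0.0125], "spin": 0}, {"xyz": [0, 0, 0], "spin": 0}, {"xyz": [0, 0, 0], "spin": 0}, {"xyz": [0, 0, 0], "spin": 0}, {"xyz": [0, 0, 0], "spin": 0}, {"xyz": [0, 0, 0], "spin": 0}, {"xyz": [0, 0, 0], "spin": 0}, {"xyz": [0, 0, 0], "spin": 0}, {"xyz": [0, 0, 0], "spin": 0}]}}

```text
time: 38.05
tool_pos: [496.8, 248.8, 162.7]
tcp_rot: [3.14, 0.001, 2.156]
contact_force: [-7.3, -4.6, 19.9]
grip_width: 0.3
finger_force: 8.9
```

```bash
python3 bk.py t9
```

```text
38.1 tcp board [ 1.168e+02 -1.000e-01] 162.7 [-7.6 -4.4 19.7]
```

Emit:
{"fn": "jog_arm", "kwargs": {"targets": [{"xyz": [0, 0, 0.0125], "spin": 0}, {"xyz": [0, 0, 0], "spin": 0}, {"xyz": [0, 0, 0], "spin": 0}, {"xyz": [0, 0, 0], "spin": 0}, {"xyz": [0, 0, 0], "spin": 0}, {"xyz": [0, 0, 0], "spin": 0}, {"xyz": [0, 0, -0.05], "spin": 0}, {"xyz": [0, 0, -0.05], "spin": 0}, {"xyz": [0, 0, -0.05], "spin": 0}, {"xyz": [0, 0, -0.05], "spin": 0}]}}

```text
time: 39.35
tool_pos: [497.4, 249.3, 175.5]
tcp_rot: [3.14, -0.0, 2.156]
contact_force: [0.9, 1.9, 2.7]
grip_width: 0.7
finger_force: 1.4
```

Emit:
{"fn": "jog_arm", "kwargs": {"targets": [{"xyz": [0, 0, -0.1], "spin": 0}, {"xyz": [0, 0, -0.1], "spin": 0}, {"xyz": [0, 0, -0.1], "spin": 0}, {"xyz": [0, 0, -0.2], "spin": 0}, {"xyz": [0, 0, -0.3], "spin": 0}, {"xyz": [-0.27, 0.35, 0], "spin": 0}, {"xyz": [-0.27, 0.35, 0], "spin": 0}, {"xyz": [0, 0, 0], "spin": 0}, {"xyz": [0, 0, 0], "spin": 0}, {"xyz": [0, 0, 0], "spin": 0}]}}

```text
time: 40.6
tool_pos: [566.4, 244.0, 239.6]
tcp_rot: [-3.141, -0.0, 2.156]
contact_force: [-0.4, 0.8, -0.3]
grip_width: 0.4
finger_force: 0.0
```

```bash
python3 bk.py t10;python3 snap.py w10; python3 - <<'E'
from h import *
import json
O=np.array([594.2,313.3]);a=-2.556
X=np.array([[np.cos(a),-np.sin(a)],[np.sin(a),np.cos(a)]])
for n in('w9','w10'):
    c=json.load(open(n+'.json'));im=cv2.imread(f'pics/{n}.png').astype(float)
    G=cv2.GaussianBlur(im[...,2],(0,0),.8)
    f=lambda uv,z:(ray(c,uv,z)[:,:2]-O)@X
    p=[(u,70+np.argmin(np.diff(G[70:112,u]))+.5) for u in range(275,360,6)]
    P=f(p,35);q=np.polyfit(P[:,0],P[:,1],1);print(n,'-y edge',q.round(3))
    rows=range(104,128,4);P=f([(235+np.argmin(np.diff(G[r,235:275]))+.5,r) for r in rows],35);print('outer',np.median(P[:,0]).round(2))
    P=f([(370+np.argmax(np.diff(G[r,370:400]))+.5,r) for r in rows],35);print('inner',np.median(P[:,0]).round(2))
E
```

```text
40.65 tcp board [61.3 42.4] 239.6 [-0.2 -0.3  1. ]
[529.88384503 300.36804391 397.39606345] 40.7 [566.71721589 244.04882049 239.73905593] [ 3.14139708e+00 -2.34207237e-05  2.15635175e+00] [ 0.39478619 -0.15966581  0.3876613 ] 0.5810823879806621
w9 -y edge [-1.0000e-03 -4.6638e+01]
outer 88.61
inner -52.21
w10 -y edge [-1.0000e-03 -4.7189e+01]
outer 88.89
inner -52.18
```

Book unmoved, lever released, arm clear.

```bash
python3 -c "
from plant import bot
print(bot.close_job())"
```

```text
the job is handed in; nothing more can be done
None
```

The job is handed in (no verdict came back): the notebook measured square and touching both lays before and after the strike, the lever was held at about 20 N and released, and the back lay showed no shift.

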